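# Unstack nested beakers from the draining stand into their size rows

### The job

Take apart the three nested beakers leaning in the draining stand, one at a time from the innermost (small) to the outermost (large), without carrying off two together. Set each one down gently, upright and wholly on the row strip for its size, where one beaker of the same size and colour already stands, beside that one on the bare strip. Knock nothing over and leave the beakers already in the rows and the bottle where they are.

Things in the scene. Friction and masses are not known exactly. Their poses are not given: they have to be found in the camera images.
- stand: Fixed draining stand: 125 x 110 mm grey base (middle 45 mm to +x of the origin) and an aluminium V cradle leaning 0.75 rad (43 degrees) from vertical. Origin on the table; z up; beaker mouths look up and to the stand's -x (roughly at the robot). A foot plate carries the large beaker, the V (within 37 mm either side in y) holds only the lowest 50 mm of its length; above that all walls are free.
- small: The small stacked beaker: orange plastic, straight round open cup 43 mm outside diameter, 75 mm tall, wall 2.5 mm, inner floor 38 mm above the underside, about 35 g. Origin: centre of its underside; z runs along the cup to its mouth, the way it slides out. At first innermost: rests on the medium one's inner floor, top 33 mm sticking out of it, about 2.5 mm play.
- medium: The medium stacked beaker: blue plastic, straight round open cup 53 mm outside diameter, 80 mm tall, wall 2.5 mm, inner floor 38 mm above the underside, about 50 g. Origin: centre of its underside; z runs along the cup to its mouth, the way it slides out. At first in the middle: rests on the large one's inner floor, top 33 mm sticking out of it, about 2.5 mm play.
- large: The large stacked beaker: green plastic, straight round open cup 64 mm outside diameter, 85 mm tall, wall 3 mm, inner floor 38 mm above the underside, about 70 g. Origin: centre of its underside; z runs along the cup to its mouth, the way it slides out. At first outermost, resting in the cradle.
- row_small: Fixed grey row strip for small beakers, 220 (x) by 92 (y) mm, 6 mm thick, orange band across its far (+x) end. Origin: centre of its underside, on the table; x along the strip, away from the robot; z up. The small beaker kept there stands about 55 mm to +x of the origin; the strip to -x of it is empty.
- row_medium: Fixed grey row strip for medium beakers, 220 (x) by 92 (y) mm, 6 mm thick, blue band across its far (+x) end. Origin: centre of its underside, on the table; x along the strip, away from the robot; z up. The medium beaker kept there stands about 55 mm to +x of the origin; the strip to -x of it is empty.
- row_large: Fixed grey row strip for large beakers, 220 (x) by 92 (y) mm, 6 mm thick, green band across its far (+x) end. Origin: centre of its underside, on the table; x along the strip, away from the robot; z up. The large beaker kept there stands about 55 mm to +x of the origin; the strip to -x of it is empty.
- kept_small: The orange small beaker already standing in its row, 43 mm diameter, 75 mm tall. Origin: centre of its underside, z up. To be left alone.
- kept_medium: The blue medium beaker already standing in its row, 53 mm diameter, 80 mm tall. Origin: centre of its underside, z up. To be left alone.
- kept_large: The green large beaker already standing in its row, 64 mm diameter, 85 mm tall. Origin: centre of its underside, z up. To be left alone.
- bottle: Amber bottle with a black cap standing to the left of the work, 64 mm diameter, 150 mm tall. Origin: centre of its underside. To be left alone.
Things that resemble listed ones, but are neither listed nor needed, are in the scene too. Leave any white or yellow look-alike of the small alone.

How it is judged:
On the way, in this order (a step that is already met when the one before it is completed fails the run):
1. the small beaker stands released and upright on the strip of its size (x of small in the frame of row_small between -0.09 and 0.09 m and y of small in the frame of row_small between -0.024 and 0.024 m and z of small in the frame of row_small between 0 and 0.012 m and angle between small's own z axis and vertical below 0.1 rad and linear speed of small below 0.03 m/s and contact force between the fingers and small below 0.05 N), for 0.2 s.
2. the medium beaker stands released and upright on the strip of its size (x of medium in the frame of row_medium between -0.09 and 0.09 m and y of medium in the frame of row_medium between -0.024 and 0.024 m and z of medium in the frame of row_medium between 0 and 0.012 m and angle between medium's own z axis and vertical below 0.1 rad and linear speed of medium below 0.03 m/s and contact force between the fingers and medium below 0.05 N), for 0.2 s.
3. the large beaker stands released and upright on the strip of its size (x of large in the frame of row_large between -0.09 and 0.09 m and y of large in the frame of row_large between -0.024 and 0.024 m and z of large in the frame of row_large between 0 and 0.012 m and angle between large's own z axis and vertical below 0.1 rad and linear speed of large below 0.03 m/s and contact force between the fingers and large below 0.05 N), for 0.2 s.
At the end, for the whole second after the job is handed in: Each beaker of the stack stands upright (0.1 rad), released and at rest on its own size's strip: origin within 24 mm of the strip's centre line, within 90 mm of its middle along it, and at most 12 mm above the strip's origin (not nested) (all of step 1 and all of step 2 and all of step 3); the robot touches nothing.
It fails at once if a beaker already in a row, or the bottle, was shoved (more than 20 mm) or tipped (distance of any of kept_small, kept_medium, kept_large, bottle from where it was at the start of the episode above 0.02 m or angle between any of kept_small, kept_medium, kept_large, bottle's own z axis and vertical above 0.35 rad).
It fails at once if a beaker was carried off with the next smaller one still inside it ((distance of medium from where it was at the start of the episode above 0.04 m and distance between medium and small below 0.07 m) or (distance of large from where it was at the start of the episode above 0.04 m and distance between large and medium below 0.07 m)).
It fails at once if a beaker fell over (angle between any of small, medium, large's own z axis and vertical above 1.3 rad).
It fails at once if a beaker was let fall onto its row instead of being set down ((horizontal distance between small and row_small below 0.11 m and z of small in the frame of row_small below 0.03 m and linear speed of small above 0.6 m/s and contact force between the fingers and small below 0.05 N) or (horizontal distance between medium and row_medium below 0.11 m and z of medium in the frame of row_medium below 0.03 m and linear speed of medium above 0.6 m/s and contact force between the fingers and medium below 0.05 N) or (horizontal distance between large and row_large below 0.11 m and z of large in the frame of row_large below 0.03 m and linear speed of large above 0.6 m/s and contact force between the fingers and large below 0.05 N)).
It also fails if it takes over 72 s, if anything falls off the work surface, if the arm or the gripper's body presses on something with over 40 N, if the wrist force passes 120 N, or if a joint passes its speed limit or range.

### The arm

A 6-joint arm with a two-finger parallel gripper is mounted at the origin on the work surface. World frame = base frame: x ahead of the robot, y to its left, z up, the work surface at z = 0. Lengths are in m, angles in rad, forces in N, time in s.
With the tool pointing down it reaches from about 0.325 to 0.75 m from the base axis. Payload 7.6 kg.
Tool frame: the origin (TCP) lies between the finger pads; the fingertips stand 25 mm ahead of it and the grasp point (between the pads) lies 6 mm ahead of it; x points along the fingers, z is the direction in which the jaws open and shut, and the axes are right-handed (so a half turn about x gives the same grasp; the last joint's range is limited). The gripper opens to 85 mm and grips with 20 to 120 N. Pads are 22 mm wide; open, the fingers measure 114 mm over their backs; the gripper's body (76 mm by 85 mm) begins 54 mm behind the grasp point. The pads swing forward as they close: fully open they stand 13 mm farther back than shut.
Start: joints at [-1.29, 0.052, 1.401, -0, 1.689, -0.07], TCP at [0.18, -0.493, 0.256] pointing down, gripper open.
Joint ranges: [-2.9, 2.9], [-0.91, 2.17], [0.12, 2.37], [-1.06, 4.2], [0.26, 2.73], [-2.93, 2.93]. Speed limits (rad/s): [2.57, 2.57, 3.01, 3.14, 3.14, 3.14].

### API

Orientations are given as a unit quaternion [x, y, z, w].
In Python, from station import env, grab_frame gives the robot as it stands.
- The arm moves only by the tool servo_tool, never from a script. Its argument "moves" is a list of rows, each a list of 5 numbers: the shift along the tool's x, y, z in cm, then the turn about the tool's x in rad, then the opening, from -1 (shut) to 1 (fully open). In form: [[dx, dy, dz, twist, hand], ...]. A call has exactly 10 rows; each row is the pose to reach, as a shift and turn from the pose commanded when the call began, along the tool's axes at that moment; what a row does not reach only later rows make up. A row lasts 1/12 s, in which the tool goes at most 41.7 mm and 7.16 degrees, less where a joint would pass 70% of its speed; a pose out of reach is approached as far as the arm can. A call with a gripper value outside its range is refused whole. The fingers move at their own pace and stop on an object; "force" is the grip in N (left out, the last holds). Time passes only in rows, so rows that repeat a pose let the fingers close, or fill a call up. It gives the time, the measured TCP pose, the force and the opening at its end, in the units of the state.
- env.state(): the state, without advancing time (a new reading comes with each control period).
- grab_frame(name): name is "side" or "top" or "wrist"; returns a dict with "image" (420x560x3 uint8, blue, green, red), "depth" (420x560 float32, m along the optical axis (not along the pixel's ray), 0 where there is no reading), "intrinsics" (3x3 intrinsics, pixels), "cam_to_world" (4x4, takes a point from camera to world coordinates); the wrist camera has in their place "hand_eye" (4x4, takes a point from camera to tool coordinates, whose origin is the TCP and whose axes are the tool frame's). Camera axes: x right, y down, z forward; pixel columns grow to the right and rows downward; lengths in m; the calibration is good to about 2 mm. A picture is of the moment at which its call begins: read the wrist's pose just before it.
- env.sign_off(): hands the job in, once; it reports no verdict.
The state is a dict: "clock": time; "joint_positions": joint angles; "joint_vel": joint speeds; "joint_efforts": joint torques, N m; "eef_pos": TCP position; "ee_rot": TCP orientation; "force": force on the tool from outside, world axes, zero at the start; "wrist_torque": the same for the moment, N m; "grip_width": finger opening in m.
Only numpy, scipy, OpenCV 4.12 (cv2) and the standard library are available. Lean on these libraries where they do the work, as an engineer would, in place of code of your own. Each camera call takes 0.05 s, during which the arm holds its last target. There are 200 camera calls.

## Working session

There is one attempt and no reset: what is moved stays moved. The work goes in short steps, Python scripts to look and compute and a tool call to move; the robot and the scene stay as the last step left them, time stands still between calls to the robot, and variables do not carry over. Pictures are saved under pics/ and viewed, about 8 in all and at most 12, crops included, and the job is handed in when it is done.

Besides the shell and the picture viewer there is one more tool, called after "Emit:" as name([rows], argument=value, ...), one row to a line, values as JSON. servo_tool: Moves the arm, as the interface text tells. Its arguments: {"type":"object","properties":{"moves":{"type":"array","items":{"type":"array","items":{"type":"number"}}},"force":{"type":"number"}},"required":["moves"]}

```bash
ls; mkdir -p pics; python3 - <<'E'
from station import env, grab_frame
import cv2,numpy as np,pickle
s=env.state();print(s)
F={n:grab_frame(n) for n in("side","top","wrist")}
pickle.dump(F,open('f0.pkl','wb'))
for n in F:
  print(n,F[n]['intrinsics'].round(1).tolist(),[ (k,np.round(F[n][k],3).tolist()) for k in F[n] if k in('cam_to_world','hand_eye')])
cv2.imwrite('pics/side0.png',F['side']['image']);cv2.imwrite('pics/top0.png',F['top']['image'])
E
```

```text
pics
{'clock': 0.0, 'joint_positions': array([-1.29027070e+00,  5.28440688e-02,  1.40172971e+00,  2.56314495e-05,
        1.68859327e+00, -7.02956418e-02]), 'joint_vel': array([ 0.00095215,  0.0001056 ,  0.00032531, -0.00030903,  0.00107424,
        0.00076106]), 'joint_efforts': array([ 7.67197412e-05, -3.81660461e+01, -3.60191345e+01, -6.46782451e-05,
        6.25375935e-03,  7.47543936e-06]), 'eef_pos': array([ 0.18038394, -0.4927612 ,  0.25546606]), 'ee_rot': array([ 0.40542737,  0.58001121, -0.40471312,  0.57915709]), 'force': array([ 0.49577702, -0.13276162, -0.26019731]), 'wrist_torque': array([-0.02251315, -0.01141675, -0.0613896 ]), 'grip_width': 0.08526346643681777}
side [[401.9, 0.0, 283.4], [0.0, 401.9, 206.2], [0.0, 0.0, 1.0]] [('cam_to_world', [[0.873, -0.365, 0.325, 0.297], [-0.488, -0.674, 0.555, -0.393], [0.017, -0.642, -0.766, 0.724], [0.0, 0.0, 0.0, 1.0]])]
top [[420.6, 0.0, 275.3], [0.0, 420.6, 207.0], [0.0, 0.0, 1.0]] [('cam_to_world', [[0.007, -0.971, 0.24, 0.338], [-1.0, -0.008, -0.005, 0.081], [0.007, -0.24, -0.971, 1.096], [0.0, 0.0, 0.0, 1.0]])]
wrist [[351.9, 0.0, 278.0], [0.0, 351.9, 205.3], [0.0, 0.0, 1.0]] [('hand_eye', [[-0.001, -0.274, 0.962, -0.117], [0.001, -0.962, -0.274, 0.07], [1.0, 0.001, 0.002, -0.001], [0.0, 0.0, 0.0, 1.0]])]
```

View pics/side0.png

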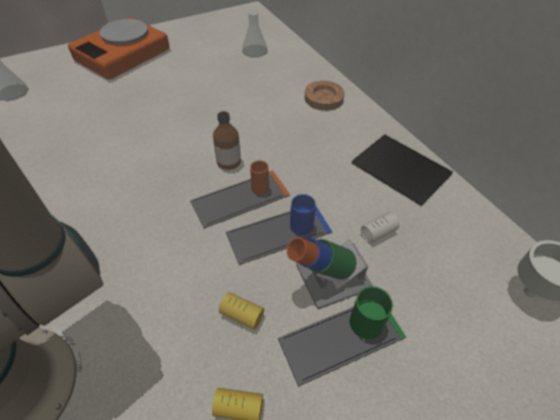

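View pics/top0.png

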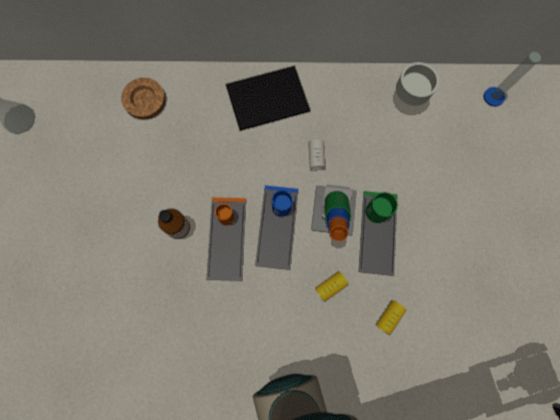

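The side view shows the stack at about (325,258), leaning toward the robot. The strips are orange (240,198), blue (280,235) and green (340,340), each with its kept beaker at the far end. In the top view the stack is at (338,215) and the strips are at (227,240), (277,228) and (379,235). The yellow and white cups are look-alikes.

```bash
cat > h.py <<'E'
import cv2,numpy as np,pickle
from scipy.optimize import least_squares
def cloud(f,T=None):
    T=f['cam_to_world'] if T is None else T
    K=f['intrinsics'];d=f['depth'];v,u=np.mgrid[:d.shape[0],:d.shape[1]]
    P=np.stack([(u-K[0,2])/K[0,0]*d,(v-K[1,2])/K[1,1]*d,d,np.ones_like(d)],-1)
    return (P@np.asarray(T).T)[...,:3]
def masks(img):
    h=cv2.cvtColor(img,cv2.COLOR_BGR2HSV);H,S,V=[h[...,i].astype(int) for i in range(3)]
    return dict(orange=(H<14)&(S>140)&(V>50),blue=(H>105)&(H<130)&(S>120)&(V>40),green=(H>50)&(H<85)&(S>110)&(V>25))
def plane_pt(f,uv,z):
    K=f['intrinsics'];T=f['cam_to_world'];r=T[:3,:3]@np.array([(uv[0]-K[0,2])/K[0,0],(uv[1]-K[1,2])/K[1,1],1])
    return T[:3,3]+r*(z-T[2,3])/r[2]
E
python3 - <<'E'
from h import *
F=pickle.load(open('f0.pkl','rb'))
for n in('top','side'):
    f=F[n];P=cloud(f);M=masks(f['image'])
    for c in M:
        m=(M[c]).astype(np.uint8);k,l,st,ce=cv2.connectedComponentsWithStats(m)
        for i in range(1,k):
            if st[i,4]<25: continue
            p=P[(l==i)&(f['depth']>0)]
            if len(p)==0: continue
            q=np.median(p,0)
            if not(.3<q[0]<.75 and -.4<q[1]<.4): continue
            print(n,c,st[i].tolist(),ce[i].round(),'med',q.round(3),'lo',np.percentile(p,3,0).round(3),'hi',np.percentile(p,97,0).round(3))
    # strips & stand base: grey dark
    hsv=cv2.cvtColor(f['image'],cv2.COLOR_BGR2HSV)
    g=((hsv[...,2]<115)&(hsv[...,1]<60)&(P[...,2]<.02)&(P[...,2]>-.02)&(P[...,0]>.3)&(P[...,0]<.72)&(abs(P[...,1])<.35)).astype(np.uint8)
    k,l,st,ce=cv2.connectedComponentsWithStats(g)
    for i in range(1,k):
        if st[i,4]<400: continue
        p=P[l==i];X=np.array([plane_pt(f,(u,v),.006)[:2] for v,u in zip(*np.where(l==i))])
        r=cv2.minAreaRect(X.astype(np.float32)*1000)
        print(n,'grey',st[i].tolist(),'z',np.median(p[:,2]).round(4),'rect mm',np.round(r[0],1),np.round(r[1],1),round(r[2],1))
E
```

```text
top orange [212, 197, 34, 5, 100] [229. 199.] med [0.627 0.2   0.007] lo [0.622 0.159 0.003] hi [0.631 0.243 0.01 ]
top orange [215, 203, 19, 22, 213] [224. 214.] med [0.575 0.206 0.051] lo [0.557 0.185 0.018] hi [0.597 0.224 0.082]
top orange [174, 214, 9, 9, 26] [178. 218.] med [0.552 0.311 0.107] lo [0.545 0.303 0.098] hi [0.56  0.317 0.119]
top orange [330, 218, 18, 23, 317] [338. 229.] med [ 0.525 -0.072  0.137] lo [ 0.5   -0.088  0.111] hi [ 0.547 -0.051  0.163]
top orange [169, 220, 12, 10, 29] [175. 225.] med [0.536 0.316 0.105] lo [0.528 0.308 0.094] hi [0.545 0.326 0.119]
top blue [265, 186, 33, 30, 537] [282. 199.] med [0.617 0.059 0.045] lo [0.582 0.031 0.005] hi [0.662 0.093 0.087]
top blue [327, 208, 22, 21, 184] [337. 214.] med [ 0.561 -0.068  0.13 ] lo [ 0.538 -0.094  0.112] hi [ 0.576 -0.048  0.144]
top green [325, 192, 26, 30, 377] [336. 202.] med [ 0.598 -0.073  0.098] lo [ 0.564 -0.103  0.069] hi [ 0.629 -0.047  0.124]
top green [364, 192, 33, 30, 699] [381. 206.] med [ 0.6   -0.195  0.047] lo [ 0.567 -0.224  0.006] hi [ 0.646 -0.164  0.092]
top grey [311, 186, 19
[... 571 characters left out ...]
92, 205, 39, 27, 184] [312. 215.] med [0.628 0.057 0.042] lo [0.584 0.02  0.004] hi [0.663 0.081 0.086]
side blue [310, 239, 22, 30, 263] [323. 255.] med [ 0.557 -0.095  0.127] lo [ 0.535 -0.102  0.11 ] hi [ 0.574 -0.068  0.143]
side green [351, 298, 53, 40, 876] [372. 318.] med [ 0.594 -0.208  0.044] lo [ 0.567 -0.239  0.006] hi [ 0.644 -0.174  0.091]
side grey [191, 174, 97, 55, 2273] z 0.0055 rect mm [520.1 199.7] [ 94.8 210.2] 88.9
side grey [226, 211, 106, 54, 2411] z 0.0056 rect mm [554.8  66.6] [ 95.5 217.8] 83.1
side grey [293, 263, 79, 46, 1648] z 0.0093 rect mm [ 577.2 -107.6] [ 95.7 156.7] 48.7
side grey [278, 307, 126, 79, 4437] z 0.0058 rect mm [ 538.8 -198.3] [ 91.6 213.5] 84.1
```

```bash
python3 - <<'E'
from h import *
F=pickle.load(open('f0.pkl','rb'))
def hsvm(img):
    h=cv2.cvtColor(img,cv2.COLOR_BGR2HSV);H,S,V=[h[...,i].astype(int) for i in range(3)]
    return dict(o=(H<14)&(S>110)&(V>40),b=(H>105)&(H<130)&(S>100)&(V>30),g=(H>45)&(H<90)&(S>80)&(V>15))
R=dict(o=.0215,b=.0265,g=.032)
for names in(['top'],['side'],['top','side']):
    Q=[];r=[]
    for n in names:
        f=F[n];P=cloud(f);M=hsvm(f['image'])
        box=(P[...,0]>.48)&(P[...,0]<.66)&(P[...,1]>-.13)&(P[...,1]<-.02)&(P[...,2]>.03)
        for c in M:
            m=cv2.erode((M[c]&box).astype(np.uint8),np.ones((3,3)))>0
            Q.append(P[m]);r+= [R[c]]*m.sum()
    Q=np.concatenate(Q);r=np.array(r)
    def dist(p):
        a=np.array([p[0],p[1],.13]);u=np.array([-np.sin(p[2])*np.cos(p[3]),-np.sin(p[2])*np.sin(p[3]),np.cos(p[2])])
        w=Q-a;t=w@u;return np.linalg.norm(w-np.outer(t,u),axis=1),t,a,u
    s=least_squares(lambda p:dist(p)[0]-r,[.535,-.073,.75,0],loss='soft_l1',f_scale=.0015)
    d,t,a,u=dist(s.x);e=d-r
    print(names,len(Q),s.x.round(4),'medres',np.median(abs(e)).round(4))
    for c in R:
        k=r==R[c]
        tt=t[k];print(c,k.sum(),'t',np.percentile(tt,[2,50,98]).round(4),'top pt',(a+u*np.percentile(tt,98)).round(4),'e',np.median(e[k]).round(4))
E
```

```text
['top'] 448 [ 0.5338 -0.0702  0.7667 -0.1544] medres 0.0007
o 81 t [-0.0091  0.0145  0.0298] top pt [ 0.5134 -0.0671  0.1514] e -0.0014
b 104 t [-0.0326 -0.0173 -0.0037] top pt [ 0.5364 -0.0706  0.1274] e -0.0008
g 263 t [-0.1047 -0.0689 -0.0382] top pt [ 0.56   -0.0743  0.1025] e 0.0001
['side'] 1123 [ 0.5318 -0.0737  0.7787 -0.1083] medres 0.0009
o 490 t [-0.0093  0.0118  0.0284] top pt [ 0.512  -0.0716  0.1502] e -0.0016
b 219 t [-0.0372 -0.02   -0.0083] top pt [ 0.5376 -0.0743  0.1241] e -0.0005
g 414 t [-0.1097 -0.0747 -0.0391] top pt [ 0.5591 -0.0767  0.1021] e 0.0001
['top', 'side'] 1571 [ 0.5332 -0.0731  0.7714 -0.1149] medres 0.0009
o 571 t [-0.0085  0.0129  0.0294] top pt [ 0.5129 -0.0707  0.151 ] e -0.0017
b 323 t [-0.0354 -0.0186 -0.0054] top pt [ 0.537  -0.0735  0.1261] e -0.0004
g 677 t [-0.1081 -0.0722 -0.0383] top pt [ 0.5597 -0.0761  0.1025] e 0.0002
```

```bash
cat > go.py <<'E'
import sys,numpy as np
from station import env
from scipy.spatial.transform import Rotation as Ro
def rel(target,jaw=None):
    s=env.state();R=Ro.from_quat(s['ee_rot']).as_matrix()
    d=R.T@(np.array(target)-s['eef_pos'])*100;tw=0
    if jaw is not None: # jaw yaw in world (rad), mod pi
        z=R[:,2];z0=np.array([np.cos(jaw),np.sin(jaw),0]);tw=np.arctan2(np.dot(R[:,0],np.cross(z,z0)),z@z0)
        alt=tw-np.sign(tw)*np.pi
        return d.round(2),round(tw,3),round(alt,3)
    return d.round(2)
if __name__=='__main__':
    a=[float(x) for x in sys.argv[1:]];s=env.state()
    print(rel(a[:3],a[3] if len(a)>3 else None),s['eef_pos'].round(4),'q',s['joint_positions'].round(2),'w',s['grip_width'].round(4),'t',s['clock'],'f',s['force'].round(1))
    print(Ro.from_quat(s['ee_rot']).as_matrix().round(3).tolist())
E
python3 go.py .518 -.0713 .24 1.456
```

```text
Traceback (most recent call last):
  File "go.py", line 14, in <module>
    print(rel(a[:3],a[3] if len(a)>3 else None),s['eef_pos'].round(4),'q',s['joint_positions'].round(2),'w',s['grip_width'].round(4),'t',s['clock'],'f',s['force'].round(1))
                                                                                                            ^^^^^^^^^^^^^^^^^^^^^
AttributeError: 'float' object has no attribute 'round'
```

```bash
sed -i "s/s\['grip_width'\].round(4)/round(s['grip_width'],4)/" go.py
python3 go.py .518 -.0713 .24 1.456
```

```text
(array([  1.6 ,  46.19, -27.98]), np.float64(-2.676), np.float64(0.466)) [ 0.1804 -0.4928  0.2557] q [-1.29  0.05  1.4   0.    1.69 -0.07] w 0.0858 t 0.15 f [-0.2  0.7  0.9]
[[-0.0, 0.939, 0.344], [0.001, 0.344, -0.939], [-1.0, 0.0, -0.001]]
```

Emit:
servo_tool([
  [0, 2, -1.2, 0.03, 1],
  [0.1, 5, -3, 0.1, 1],
  [0.3, 9, -5.4, 0.17, 1],
  [0.5, 13, -7.8, 0.24, 1],
  [0.7, 17, -10.2, 0.3, 1],
  [0.9, 21, -12.6, 0.36, 1],
  [1.1, 25, -15, 0.42, 1],
  [1.3, 29, -17.4, 0.466, 1],
  [1.4, 32, -19.3, 0.466, 1],
  [1.4, 33.5, -20.3, 0.466, 1],
], force=25)

```text
clock: 0.98
eef_pos: [0.4258, -0.1856, 0.2421]
ee_rot: [-0.528, -0.47, 0.528, -0.47]
force: [1.0, -0.2, 0.0]
grip_width: 0.0854
```

```bash
python3 go.py .518 -.0713 .24 1.456
```

```text
(array([  0.2 ,   7.84, -12.42]), np.float64(3.141), np.float64(-0.001)) [ 0.4258 -0.1856  0.2421] q [-0.49 -0.12  1.59 -0.    1.66  1.2 ] w 0.0854 t 0.9833 f [ 1.  -0.2  0. ]
[[-0.0, 0.993, -0.115], [-0.0, -0.115, -0.993], [-1.0, -0.0, 0.0]]
```

Emit:
servo_tool([
  [0, 1, -1.5, 0, 1],
  [0.1, 2.5, -4, 0, 1],
  [0.2, 4.2, -6.6, 0, 1],
  [0.2, 5.8, -9.2, 0, 1],
  [0.2, 7, -11.1, 0, 1],
  [0.2, 7.6, -12, 0, 1],
  [0.2, 7.84, -12.42, 0, 1],
  [0.2, 7.84, -12.42, 0, 1],
  [0.2, 7.84, -12.42, 0, 1],
  [0.2, 7.84, -12.42, 0, 1],
])

```text
clock: 1.82
eef_pos: [0.5167, -0.0742, 0.2404]
ee_rot: [-0.528, -0.47, 0.528, -0.47]
force: [1.1, -0.1, 0.4]
grip_width: 0.0853
```

```bash
python3 go.py .518 -.0713 .152; cat > wfit.py <<'E'
from h import *
from station import env,grab_frame
from scipy.spatial.transform import Rotation as Ro
def wl():
    s=env.state();f=grab_frame('wrist');T=np.eye(4);T[:3,:3]=Ro.from_quat(s['ee_rot']).as_matrix();T[:3,3]=s['eef_pos']
    f['cam_to_world']=T@f['hand_eye'];return f
R=dict(orange=.0215,blue=.0265,green=.032)
def fit(f,cols,box,x0=(.533,-.073,.76,-.115)):
    P=cloud(f);M=masks(f['image']);Q=[];r=[]
    b=np.all((P>np.array(box[0]))&(P<np.array(box[1])),-1)&(f['depth']>0)
    for c in cols:
        m=cv2.erode((M[c]&b).astype(np.uint8),np.ones((3,3)))>0;Q.append(P[m]);r+=[R[c]]*m.sum()
    Q=np.concatenate(Q);r=np.array(r)
    def dist(p):
        a=np.array([p[0],p[1],.13]);u=np.array([-np.sin(p[2])*np.cos(p[3]),-np.sin(p[2])*np.sin(p[3]),np.cos(p[2])])
        w=Q-a;t=w@u;return np.linalg.norm(w-np.outer(t,u),axis=1),t,a,u
    s=least_squares(lambda p:dist(p)[0]-r,x0,loss='soft_l1',f_scale=.0015);d,t,a,u=dist(s.x)
    print('axis',s.x.round(4),'u',u.round(3),'med',np.median(abs(d-r)).round(4))
    for c in cols:
        k=r==R[c]
        if k.any(): print(c,k.sum(),'t lo/hi',np.percentile(t[k],[2,98]).round(4),'top',(a+u*np.percentile(t[k],98)).round(4))
E
python3 - <<'E'
from wfit import *
f=wl();cv2.imwrite('pics/w1.png',f['image'])
fit(f,['orange','blue','green'],([.47,-.13,.03],[.68,-.02,.2]))
E
```

```text
[ 8.84  0.09 -0.31] [ 0.5167 -0.0742  0.2404] q [-0.21  0.05  1.44 -0.    1.66  1.47] w 0.0853 t 1.8167 f [ 1.1 -0.1  0.4]
[[-0.0, 0.993, -0.116], [-0.0, -0.116, -0.993], [-1.0, 0.0, 0.0]]
axis [ 0.5311 -0.0708  0.7756 -0.131 ] u [-0.694  0.091  0.714] med 0.0006
orange 3843 t lo/hi [-0.0072  0.0273] top [ 0.5121 -0.0683  0.1495]
blue 2871 t lo/hi [-0.0421 -0.006 ] top [ 0.5352 -0.0713  0.1257]
green 4819 t lo/hi [-0.1187 -0.0391] top [ 0.5582 -0.0743  0.1021]
```

View pics/w1.png

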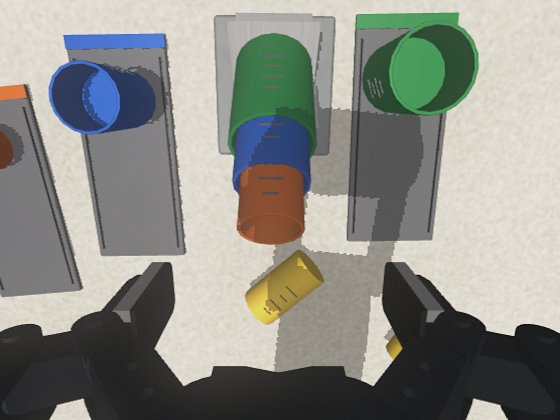

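The wrist view shows the stack between the open fingers, with the orange mouth at about (270,230). The fit agrees with the fixed cameras to 2–3 mm, so I'll descend.

Emit:
servo_tool([
  [0.5, 0, -0.2, 0, 1],
  [1.5, 0, -0.4, 0, 1],
  [3, 0, -0.5, 0, 1],
  [4.5, 0, -0.5, 0, 1],
  [6, 0, -0.5, 0, 1],
  [7.5, 0, -0.5, 0, 1],
  [8.5, 0, -0.5, 0, 1],
  [9, 0, -0.5, 0, 1],
  [9, 0, -0.5, 0, 1],
  [9, 0, -0.5, 0, 1],
])

```text
clock: 2.7
eef_pos: [0.5179, -0.0683, 0.1506]
ee_rot: [0.528, 0.47, -0.528, 0.47]
force: [0.5, -0.6, 0.7]
grip_width: 0.0854
```

```bash
python3 go.py .5165 -.069 .150; python3 - <<'E'
from wfit import *
f=wl();cv2.imwrite('pics/w2.png',f['image'])
fit(f,['orange','blue','green'],([.47,-.13,.03],[.68,-.02,.2]))
E
```

```text
[ 0.06 -0.13  0.09] [ 0.5179 -0.0683  0.1506] q [-0.2   0.1   1.56 -0.    1.48  1.48] w 0.0854 t 2.7 f [ 0.5 -0.6  0.7]
[[0.0, 0.993, -0.115], [-0.0, -0.115, -0.993], [-1.0, 0.0, 0.0]]
axis [ 0.5306 -0.0705  0.7797 -0.1295] u [-0.697  0.091  0.711] med 0.0006
orange 10293 t lo/hi [-0.0076  0.027 ] top [ 0.5118 -0.0681  0.1492]
blue 7508 t lo/hi [-0.0429 -0.0064] top [ 0.535  -0.0711  0.1255]
green 11478 t lo/hi [-0.1192 -0.0392] top [ 0.5579 -0.0741  0.1021]
```

View pics/w2.png

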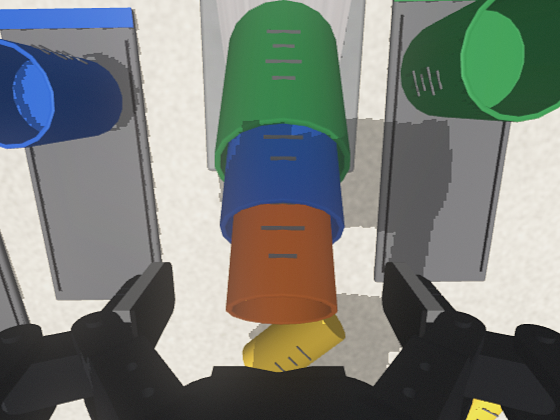

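The orange cup is centred between the pads, with its mouth at about (282,308). I'll close.

Emit:
servo_tool([
  [0, 0, 0, 0, -1],
  [0, 0, 0, 0, -1],
  [0, 0, 0, 0, -1],
  [0, 0, 0, 0, -1],
  [0, 0, 0, 0, -1],
  [0, 0, 0, 0, -1],
  [0, 0, 0, 0, -1],
  [0, 0, 0, 0, -1],
  [0, 0, 0, 0, -1],
  [0, 0, 0, 0, -1],
], force=22)

```text
clock: 3.58
eef_pos: [0.5179, -0.0682, 0.1507]
ee_rot: [0.528, 0.47, -0.528, 0.471]
force: [-2.6, 0.8, 5.5]
grip_width: 0.0432
```

Emit:
servo_tool([
  [-0.2, -0.2, 0, 0, -1],
  [-0.6, -0.57, 0, 0, -1],
  [-1.1, -1.05, 0, 0, -1],
  [-1.6, -1.53, 0, 0, -1],
  [-2.1, -2.0, 0, 0, -1],
  [-2.7, -2.58, 0, 0, -1],
  [-3.3, -3.15, 0, 0, -1],
  [-3.9, -3.73, 0, 0, -1],
  [-4.5, -4.3, 0, 0, -1],
  [-4.5, -4.3, 0, 0, -1],
])

```text
clock: 4.42
eef_pos: [0.4748, -0.0633, 0.1971]
ee_rot: [0.528, 0.47, -0.527, 0.471]
force: [0.6, 0.7, 0.1]
grip_width: 0.043
```

```bash
python3 - <<'E'
from wfit import *
f=wl();g=grab_frame('side');i=g['image'][150:360,190:470]
cv2.imwrite('pics/c3.png',np.hstack([cv2.resize(i,(560,420))]))
fit(f,['blue','green'],([.47,-.13,.03],[.68,-.02,.2]))
E
python3 go.py 0 0 0
```

```text
axis [ 0.5317 -0.0703  0.7895 -0.138 ] u [-0.703  0.098  0.704] med 0.0009
blue 7874 t lo/hi [-0.0466 -0.0053] top [ 0.5354 -0.0708  0.1263]
green 3311 t lo/hi [-0.0745 -0.0381] top [ 0.5584 -0.074   0.1032]
[ 19.52 -47.94  -0.82] [ 0.4751 -0.0633  0.1957] q [-0.21 -0.05  1.63 -0.    1.57  1.48] w 0.0428 t 4.5167 f [-0.3 -0.4 -0.4]
[[0.001, 0.993, -0.115], [-0.0, -0.115, -0.993], [-1.0, 0.001, 0.0]]
```

View pics/c3.png

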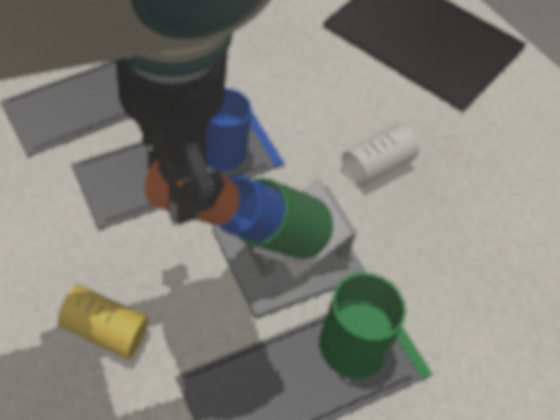

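The small cup is free of the medium (which did not move), but it is still tilted in the grip at about (195,195). I'll carry it to the near end of its strip, then roll it upright by pressing its base against the strip's end edge.

```bash
python3 go.py .36 .205 .2 1.55
```

```text
(array([ -0.45, -14.52, -25.33]), np.float64(3.047), np.float64(-0.095)) [ 0.4751 -0.0633  0.1957] q [-0.21 -0.05  1.63 -0.    1.57  1.48] w 0.0428 t 4.5167 f [-0.3 -0.4 -0.4]
[[0.001, 0.993, -0.115], [-0.0, -0.115, -0.993], [-1.0, 0.001, 0.0]]
```

Emit:
servo_tool([
  [-0.8, -1, -0.5, 0, -1],
  [-1.5, -2.5, -2, 0, -1],
  [-1.8, -4.5, -5, -0.03, -1],
  [-1.8, -6.5, -8.5, -0.06, -1],
  [-1.6, -8.5, -12, -0.095, -1],
  [-1.4, -10.5, -15.5, -0.095, -1],
  [-1, -12, -19, -0.095, -1],
  [-0.7, -13.5, -22.2, -0.095, -1],
  [-0.45, -14.3, -24.5, -0.095, -1],
  [-0.45, -14.5, -25.3, -0.095, -1],
])

```text
clock: 5.35
eef_pos: [0.3588, 0.2072, 0.1989]
ee_rot: [-0.504, -0.496, 0.505, -0.495]
force: [0.2, -0.7, -0.4]
grip_width: 0.0428
```

```bash
python3 - <<'E'
from wfit import *
f=wl();cv2.imwrite('pics/w4.png',f['image']);P=cloud(f)
hsv=cv2.cvtColor(f['image'],cv2.COLOR_BGR2HSV);
m=(P[...,2]<.012)&(P[...,2]>-.01)&(hsv[...,2]<150)&(hsv[...,1]<45)&(P[...,1]>.15)&(P[...,1]<.26)
X=[]
for v in range(0,420,12):
  pass
q=P[m]
for y in(.17,.185,.205,.22,.235):
  k=abs(q[:,1]-y)<.003;print(y,k.sum(),np.percentile(q[k,0],[0.5,2,5]).round(4) if k.sum()>5 else '')
print('strip z',np.median(q[:,2]).round(4))
g=grab_frame('side')
o=masks(g['image'])['orange'];P=cloud(g);b=o&(P[...,2]>.09)&(P[...,0]<.5)&(P[...,1]>.1);b=cv2.erode(b.astype(np.uint8),np.ones((3,3)))>0
p=P[b];print(len(p),p.min(0).round(3),p.max(0).round(3))
E
python3 go.py .3675 .205 .088 1.55
```

```text
0.17 1047 [0.3934 0.3962 0.4005]
0.185 958 [0.405  0.4068 0.4103]
0.205 903 [0.4089 0.4151 0.4185]
0.22 892 [0.4154 0.417  0.4203]
0.235 887 [0.4156 0.4173 0.4206]
strip z 0.0054
(array([11.13,  0.77,  0.02]), np.float64(-3.138), np.float64(0.003)) [0.3599 0.2055 0.1993] q [ 0.43 -0.25  1.79 -0.    1.6   2.02] w 0.043 t 5.45 f [ 0.   0.3 -0.4]
[[-0.001, 1.0, -0.018], [-0.001, -0.018, -1.0], [-1.0, -0.001, 0.001]]Traceback (most recent call last):
  File "<stdin>", line 14, in <module>
    return umr_minimum(a, axis, None, out, keepdims, initial, where)
ValueError: zero-size array to reduction operation minimum which has no identity
```

View pics/w4.png

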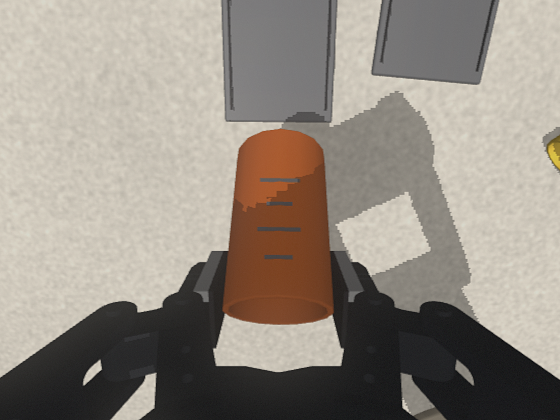

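The strip's near edge is clear at row ~120 and the cup is held tilted, in line with the strip. I'll go down to the pre-contact pose.

Emit:
servo_tool([
  [0.6, 0.2, 0, 0, -1],
  [1.8, 0.4, 0, 0, -1],
  [3.4, 0.6, 0, 0, -1],
  [5, 0.8, 0, 0, -1],
  [6.6, 0.9, 0, 0, -1],
  [8.2, 0.95, 0, 0, -1],
  [9.6, 0.95, 0, 0, -1],
  [10.7, 0.95, 0, 0, -1],
  [11.1, 0.95, 0, 0, -1],
  [11.1, 0.95, 0, 0, -1],
])

```text
clock: 6.28
eef_pos: [0.3696, 0.2031, 0.0876]
ee_rot: [-0.505, -0.495, 0.506, -0.494]
force: [0.2, -0.2, -0.6]
grip_width: 0.0434
```

```bash
python3 go.py .3695 .205 .088;python3 - <<'E'
from wfit import *
f=wl()
# shift cloud so that fit's z=.13 anchor lies on the cup
f['cam_to_world']=f['cam_to_world'].copy();f['cam_to_world'][2,3]+=.065
fit(f,['orange'],([.3,.15,.07],[.5,.26,.2]),(.375,.205,.76,0))
E
```

```text
[-0.04 -0.01 -0.19] [0.3696 0.2031 0.0876] q [ 0.42 -0.11  1.91 -0.    1.35  2.01] w 0.0434 t 6.2833 f [ 0.2 -0.2 -0.6]
[[-0.002, 1.0, -0.022], [-0.001, -0.022, -1.0], [-1.0, -0.002, 0.001]]
axis [ 0.3822  0.203   0.7419 -0.0519] u [-0.675  0.035  0.737] med 0.0004
orange 15931 t lo/hi [-0.0423  0.0285] top [0.3629 0.204  0.151 ]
```

Emit:
servo_tool([
  [0.5, 0.5, -0.2, 0, -1],
  [1.0, 1.0, -0.2, 0, -1],
  [1.3, 1.3, -0.2, 0, -1],
  [1.5, 1.55, -0.2, 0, -1],
  [1.45, 1.9, -0.2, 0, -1],
  [1.28, 2.4, -0.2, 0, -1],
  [1.1, 2.9, -0.2, 0, -1],
  [1.0, 3.35, -0.2, 0, -1],
  [0.9, 3.8, -0.2, 0, -1],
  [0.9, 3.8, -0.2, 0, -1],
])

```text
clock: 7.17
eef_pos: [0.4088, 0.2057, 0.0799]
ee_rot: [0.506, 0.494, -0.505, 0.495]
force: [-0.1, 0.4, -0.8]
grip_width: 0.0425
```

```bash
python3 go.py .3695 .205 .088;python3 - <<'E'
from wfit import *
f=wl();cv2.imwrite('pics/w5.png',f['image'])
f['cam_to_world']=f['cam_to_world'].copy();f['cam_to_world'][2,3]+=.065
fit(f,['orange'],([.3,.15,.07],[.5,.26,.2]),(.405,.205,.4,0))
E
```

```text
[-0.81 -3.93  0.15] [0.4088 0.2057 0.0799] q [ 0.39  0.    1.82 -0.    1.32  1.98] w 0.0425 t 7.1667 f [-0.1  0.4 -0.8]
[[0.002, 1.0, -0.02], [0.0, -0.02, -1.0], [-1.0, 0.002, -0.0]]
axis [ 0.4123  0.2062  0.4442 -0.0231] u [-0.43   0.01   0.903] med 0.0009
orange 14856 t lo/hi [-0.0494  0.0198] top [0.4038 0.2064 0.1479]
```

Emit:
servo_tool([
  [-0.05, 0.4, 0, 0, -1],
  [-0.07, 0.8, 0, 0, -1],
  [-0.05, 1.2, 0, 0, -1],
  [-0.02, 1.6, 0, 0, -1],
  [0.05, 2.0, 0, 0, -1],
  [0.12, 2.4, 0, 0, -1],
  [0.2, 2.75, 0, 0, -1],
  [0.27, 3.0, 0, 0, -1],
  [0.3, 3.1, 0, 0, -1],
  [0.3, 3.1, 0, 0, -1],
])

```text
clock: 8.05
eef_pos: [0.4399, 0.2056, 0.0785]
ee_rot: [0.506, 0.495, -0.504, 0.495]
force: [-2.9, 0.8, 10.5]
grip_width: 0.0433
```

```bash
python3 go.py .3695 .205 .088;python3 - <<'E'
from wfit import *
f=wl();cv2.imwrite('pics/w6.png',f['image'])
f['cam_to_world']=f['cam_to_world'].copy();f['cam_to_world'][2,3]+=.065
fit(f,['orange'],([.35,.15,.075],[.5,.26,.2]),(.435,.205,.03,0))
E
```

```text
[-0.97 -7.04  0.2 ] [0.4399 0.2056 0.0785] q [0.36 0.08 1.74 0.   1.32 1.95] w 0.0433 t 8.05 f [-2.9  0.8 10.5]
[[0.002, 1.0, -0.02], [0.001, -0.02, -1.0], [-1.0, 0.002, -0.001]]
axis [ 0.4423  0.2061  0.2978 -0.0206] u [-0.293  0.006  0.956] med 0.0013
orange 14186 t lo/hi [-0.0484  0.0195] top [0.4366 0.2062 0.1486]
```

View pics/w6.png

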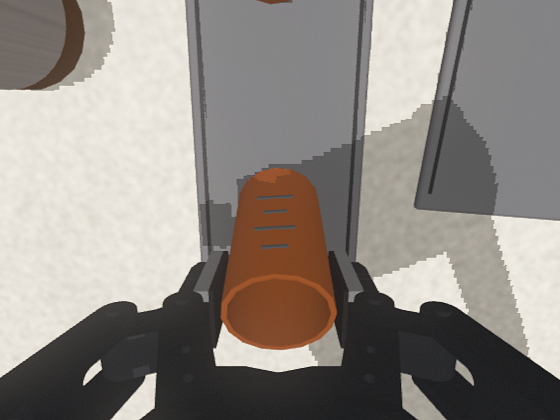

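The picture shows the cup now fully on the strip but still ~17° tilted: the base slipped past the edge. I'll press lightly while dragging +x, so that friction finishes the roll.

Emit:
servo_tool([
  [0.1, 0.2, 0, 0, -1],
  [0.15, 0.5, 0, 0, -1],
  [0.2, 0.8, 0, 0, -1],
  [0.25, 1.1, 0, 0, -1],
  [0.3, 1.4, 0, 0, -1],
  [0.35, 1.7, 0, 0, -1],
  [0.4, 2.0, 0, 0, -1],
  [0.45, 2.3, 0, 0, -1],
  [0.5, 2.5, 0, 0, -1],
  [0.5, 2.5, 0, 0, -1],
])

```text
clock: 8.93
eef_pos: [0.4648, 0.2051, 0.0729]
ee_rot: [0.506, 0.495, -0.504, 0.495]
force: [-1.0, 1.7, 6.0]
grip_width: 0.0425
```

```bash
cat > tilt.py <<'E'
import sys
from wfit import *
# mouth plane from rim: fit with robust outer/inner ambiguity: use nearest of the two radii
def tilt(col,r,z0,box,wall=.0025,f=None):
    f=f or wl();P=cloud(f);m=masks(f['image'])[col]&np.all((P>np.array(box[0]))&(P<np.array(box[1])),-1)&(f['depth']>0)
    Q=P[cv2.erode(m.astype(np.uint8),np.ones((3,3)))>0]
    def d(p):
        a=np.array([p[0],p[1],z0]);u=np.array([p[2],p[3],np.sqrt(1-p[2]**2-p[3]**2)]);w=Q-a;t=w@u
        return np.linalg.norm(w-np.outer(t,u),axis=1),t,a,u
    def res(p):
        k=d(p)[0];e1=k-r;e2=k-(r-wall);return np.where(abs(e1)<abs(e2),e1,e2)
    best=None
    for tx in(-.5,-.3,-.15,0):
        s=least_squares(res,[np.median(Q[:,0]),np.median(Q[:,1]),tx,0],loss='soft_l1',f_scale=.001)
        if best is None or s.cost<best.cost: best=s
    k,t,a,u=d(best.x);top=a+u*np.percentile(t,98)
    print(col,len(Q),'u',u.round(3),'res',np.median(abs(res(best.x))).round(4),'top',top.round(4),'zmin/max',np.percentile(Q[:,2],[1,99]).round(4))
    return u,top
E
python3 go.py .3695 .205 .088;python3 - <<'E'
from tilt import *
tilt('orange',.0215,.06,([.4,.15,.01],[.53,.26,.13]))
E
```

```text
[-1.53 -9.52  0.2 ] [0.4648 0.2051 0.0729] q [0.34 0.15 1.68 0.   1.32 1.93] w 0.0425 t 8.9333 f [-1.   1.7  6. ]
[[0.002, 1.0, -0.02], [0.001, -0.02, -1.0], [-1.0, 0.002, -0.001]]
orange 12515 u [-0.113 -0.019  0.993] res 0.0007 top [0.4637 0.2056 0.082 ] zmin/max [0.0174 0.0812]
```

Emit:
servo_tool([
  [0.05, 0.2, 0, 0, -1],
  [0.1, 0.4, 0, 0, -1],
  [0.12, 0.6, 0, 0, -1],
  [0.15, 0.8, 0, 0, -1],
  [0.18, 1.0, 0, 0, -1],
  [0.2, 1.2, 0, 0, -1],
  [0.22, 1.4, 0, 0, -1],
  [0.22, 1.5, 0, 0, -1],
  [0.22, 1.5, 0, 0, -1],
  [0.22, 1.5, 0, 0, -1],
])

```text
clock: 9.82
eef_pos: [0.4798, 0.2049, 0.0719]
ee_rot: [0.506, 0.495, -0.504, 0.495]
force: [-5.5, -0.2, 15.0]
grip_width: 0.0423
```

```bash
python3 go.py .3695 .205 .088;python3 - <<'E'
from tilt import *
tilt('orange',.0215,.06,([.4,.15,.01],[.54,.26,.13]))
E
```

```text
[ -1.64 -11.02   0.21] [0.4798 0.2049 0.0719] q [0.33 0.19 1.64 0.   1.32 1.92] w 0.0423 t 9.8167 f [-5.5 -0.2 15. ]
[[0.003, 1.0, -0.02], [0.001, -0.02, -1.0], [-1.0, 0.003, -0.001]]
orange 12080 u [-0.059 -0.059  0.997] res 0.0008 top [0.4779 0.2051 0.0849] zmin/max [0.0201 0.0843]
```

Emit:
servo_tool([
  [-0.1, 0, 0, 0, -1],
  [-0.12, 0, 0, 0, 0],
  [-0.12, 0, 0, 0, 0.15],
  [-0.12, 0, 0, 0, 0.3],
  [-0.12, 0, 0, 0, 0.5],
  [-0.12, 0, 0, 0, 0.7],
  [-0.12, 0, 0, 0, 0.7],
  [-0.5, 0, 0, 0, 0.7],
  [-1.5, 0, 0, 0, 0.7],
  [-3, 0, 0, 0, 0.7],
])

```text
clock: 10.7
eef_pos: [0.478, 0.204, 0.0993]
ee_rot: [-0.504, -0.495, 0.506, -0.495]
force: [0.7, -0.1, -0.2]
grip_width: 0.0728
```

Emit:
servo_tool([
  [-1.5, 0, 0, 0, 0.7],
  [-3, 0, 0, 0, 0.7],
  [-5, 0, 0, 0, 0.8],
  [-7, 0, 0, 0, 1],
  [-8.5, 0, 0, 0, 1],
  [-9.5, 0, 0, 0, 1],
  [-9.8, 0, 0, 0, 1],
  [-10, 0, 0, 0, 1],
  [-10, 0, 0, 0, 1],
  [-10, 0, 0, 0, 1],
])

```text
clock: 11.53
eef_pos: [0.4783, 0.2042, 0.1985]
ee_rot: [-0.504, -0.495, 0.506, -0.495]
force: [-1.0, 0.0, -0.2]
grip_width: 0.0856
```

```bash
python3 go.py .537 -.0715 .21 1.446;python3 - <<'E'
from tilt import *
tilt('orange',.0215,.06,([.4,.15,.01],[.54,.26,.13]))
E
```

```text
(array([-1.14,  6.43, 27.44]), np.float64(-3.037), np.float64(0.105)) [0.4783 0.2042 0.1985] q [ 0.33  0.06  1.5  -0.    1.58  1.92] w 0.0856 t 11.5333 f [-1.   0.  -0.2]
[[-0.002, 1.0, -0.02], [-0.001, -0.02, -1.0], [-1.0, -0.002, 0.001]]
orange 1987 u [-0.987 -0.039  0.155] res 0.0011 top [0.452  0.2067 0.0644] zmin/max [0.0236 0.0814]
```

Emit:
servo_tool([
  [-0.3, 0.5, 1.5, 0.02, 1],
  [-0.6, 1.2, 4.5, 0.05, 1],
  [-0.8, 2, 8, 0.08, 1],
  [-0.8, 2.8, 11.5, 0.105, 1],
  [-0.8, 3.6, 15, 0.105, 1],
  [-0.8, 4.4, 18.5, 0.105, 1],
  [-0.8, 5.2, 22, 0.105, 1],
  [-0.8, 6, 25, 0.105, 1],
  [-0.8, 6.5, 26.9, 0.105, 1],
  [-0.8, 6.6, 27.4, 0.105, 1],
])

```text
clock: 12.42
eef_pos: [0.539, -0.0739, 0.2064]
ee_rot: [-0.531, -0.467, 0.532, -0.467]
force: [-0.3, -0.4, -0.2]
grip_width: 0.0854
```

```bash
python3 - <<'E'
from wfit import *
f=wl();fit(f,['blue','green'],([.47,-.13,.03],[.68,-.02,.2]))
g=grab_frame('top');P=cloud(g);m=masks(g['image'])['orange']&(P[...,1]>.17)&(P[...,1]<.24)&(P[...,0]<.53);q=P[m]
print('small on row',len(q),q.mean(0).round(3),np.percentile(q,[2,98],axis=0).round(3).tolist())
i=cv2.resize(g['image'][160:300,180:420],(720,420));cv2.imwrite('pics/t7.png',i)
E
python3 go.py .539 -.0713 .129 1.446
```

```text
axis [ 0.5329 -0.0707  0.7588 -0.1353] u [-0.682  0.093  0.726] med 0.0006
blue 5920 t lo/hi [-0.0393 -0.0043] top [ 0.5359 -0.0711  0.1269]
green 6464 t lo/hi [-0.1172 -0.0376] top [ 0.5585 -0.0742  0.1027]
small on row 142 [0.469 0.207 0.059] [[0.448, 0.184, 0.021], [0.488, 0.226, 0.083]]
(array([ 7.77,  0.03, -0.02]), np.float64(3.139), np.float64(-0.002)) [ 0.5388 -0.0715  0.2067] q [-0.2   0.13  1.42  0.    1.6   1.5 ] w 0.0853 t 12.5167 f [0.1 0.9 0.6]
[[-0.002, 0.992, -0.127], [0.0, -0.127, -0.992], [-1.0, -0.002, -0.0]]
```

View pics/t7.png

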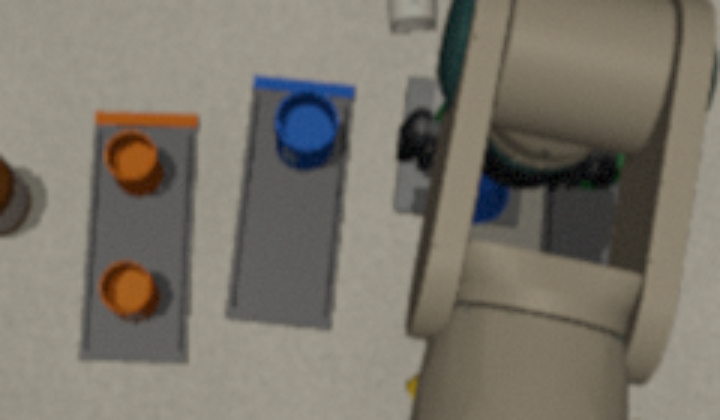

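The small cup stands upright on its strip at (129,290), in line with the kept one. Next, the medium.

Emit:
servo_tool([
  [0.6, 0.1, 0, 0, 1],
  [1.8, 0.2, 0, 0, 1],
  [3.2, 0.2, 0, 0, 1],
  [4.6, 0.2, 0, 0, 1],
  [6, 0.2, 0, 0, 1],
  [7.2, 0.2, 0, 0, 1],
  [7.8, 0.2, 0, 0, 1],
  [7.8, 0.2, 0, 0, 1],
  [7.8, 0.2, 0, 0, 0.6],
  [7.8, 0.2, 0, 0, -1],
], force=22)

```text
clock: 13.35
eef_pos: [0.5415, -0.0711, 0.1304]
ee_rot: [0.531, 0.467, -0.53, 0.468]
force: [0.3, -0.6, 0.8]
grip_width: 0.064
```

Emit:
servo_tool([
  [0, 0, 0, 0, -1],
  [0, 0, 0, 0, -1],
  [0, 0, 0, 0, -1],
  [0, 0, 0, 0, -1],
  [0, 0, 0, 0, -1],
  [0, 0, 0, 0, -1],
  [0, 0, 0, 0, -1],
  [0, 0, 0, 0, -1],
  [0, 0, 0, 0, -1],
  [0, 0, 0, 0, -1],
])

```text
clock: 14.18
eef_pos: [0.5415, -0.0713, 0.1307]
ee_rot: [0.531, 0.467, -0.53, 0.468]
force: [-2.5, 0.3, 5.6]
grip_width: 0.0535
```

Emit:
servo_tool([
  [-0.2, -0.2, 0, 0, -1],
  [-0.6, -0.57, 0, 0, -1],
  [-1.1, -1.05, 0, 0, -1],
  [-1.6, -1.53, 0, 0, -1],
  [-2.1, -2.0, 0, 0, -1],
  [-2.7, -2.58, 0, 0, -1],
  [-3.3, -3.15, 0, 0, -1],
  [-3.9, -3.73, 0, 0, -1],
  [-4.6, -4.4, 0, 0, -1],
  [-5.2, -5.0, 0, 0, -1],
])

```text
clock: 15.02
eef_pos: [0.4906, -0.0648, 0.1823]
ee_rot: [-0.53, -0.468, 0.53, -0.468]
force: [0.3, -1.0, 0.3]
grip_width: 0.0527
```

```bash
python3 - <<'E'
from wfit import *
f=wl();fit(f,['green'],([.47,-.13,.03],[.68,-.02,.2]))
fit(f,['blue'],([.42,-.13,.03],[.64,-.02,.25]))
# row_medium near edge: grey mask ray-cast in initial top view
F=pickle.load(open('f0.pkl','rb'))
for n in('top','side'):
    g=F[n];P=cloud(g);h=cv2.cvtColor(g['image'],cv2.COLOR_BGR2HSV)
    for nm,y0,y1,xr in(('med',.02,.125,.556),('lrg',-.25,-.145,.54)):
        m=((h[...,2]<115)&(h[...,1]<60)&(abs(P[...,2])<.015)&(P[...,1]>y0)&(P[...,1]<y1)&(P[...,0]>.4)&(P[...,0]<.7)).astype(np.uint8)
        m=cv2.morphologyEx(m,cv2.MORPH_OPEN,np.ones((5,5)))
        k,l,st,c=cv2.connectedComponentsWithStats(m);i=1+np.argmax(st[1:,4])
        X=np.array([plane_pt(g,(u,v),.006)[:2] for v,u in zip(*np.where(l==i))],np.float32)
        print(n,nm,cv2.boxPoints(cv2.minAreaRect(X)).round(4).tolist())
E
python3 go.py .4 .09 .2 1.466
```

```text
axis [ 0.5269 -0.0696  0.8548 -0.1185] u [-0.749  0.089  0.656] med 0.0016
green 10038 t lo/hi [-0.0984 -0.0431] top [ 0.5592 -0.0735  0.1017]
axis [ 0.5277 -0.0697  0.7388 -0.1466] u [-0.666  0.098  0.739] med 0.0005
blue 21061 t lo/hi [-0.0101  0.0651] top [ 0.4843 -0.0633  0.1782]
top med [[0.44130000472068787, 0.0357000008225441], [0.6466000080108643, 0.014800000004470348], [0.656000018119812, 0.1071000024676323], [0.4507000148296356, 0.12800000607967377]]
top lrg [[0.4278999865055084, -0.22930000722408295], [0.585099995136261, -0.24490000307559967], [0.5940999984741211, -0.15399999916553497], [0.43700000643730164, -0.13830000162124634]]
side med [[0.4422999918460846, 0.03229999914765358], [0.5878999829292297, 0.017400000244379044], [0.5974000096321106, 0.10989999771118164], [0.45179998874664307, 0.12479999661445618]]
side lrg [[0.4278999865055084, -0.23280000686645508], [0.6348000168800354, -0.25429999828338623], [0.6442999839782715, -0.1632000058889389], [0.4374000132083893, -0.14169999957084656]]
(array([ -1.66, -10.91, -14.23]), np.float64(3.121), np.float64(-0.02)) [ 0.4905 -0.0648  0.1836] q [-0.21  0.    1.6  -0.    1.54  1.49] w 0.0534 t 15.0667 f [0.3 0.2 2. ]
[[0.001, 0.992, -0.125], [-0.0, -0.125, -0.992], [-1.0, 0.001, 0.0]]
```

Emit:
servo_tool([
  [-0.6, -0.8, -0.3, 0, -1],
  [-1.0, -2, -1.5, 0, -1],
  [-1.0, -4, -4, -0.02, -1],
  [-0.8, -6, -7, -0.02, -1],
  [-0.5, -8, -9.8, -0.02, -1],
  [0, -9.8, -12, -0.02, -1],
  [0.6, -11, -13.3, -0.02, -1],
  [1.2, -11.4, -13.7, -0.02, -1],
  [1.36, -11.4, -13.7, -0.02, -1],
  [1.36, -11.4, -13.7, -0.02, -1],
])

```text
clock: 15.9
eef_pos: [0.3955, 0.0848, 0.1676]
ee_rot: [-0.525, -0.473, 0.526, -0.473]
force: [0.8, -0.2, 1.0]
grip_width: 0.0531
```

```bash
python3 - <<'E'
from wfit import *
f=wl();P=cloud(f);h=cv2.cvtColor(f['image'],cv2.COLOR_BGR2HSV)
m=(P[...,2]<.012)&(P[...,2]>-.01)&(h[...,2]<150)&(h[...,1]<45);q=P[m]
for y in(.04,.05,.06,.07,.08,.09,.1,.11,.12):
  k=abs(q[:,1]-y)<.002;print(y,np.percentile(q[k,0],[0.5,2,5]).round(4) if k.sum()>5 else '')
f['cam_to_world'][2,3]+=-.02
fit(f,['blue'],([.3,.02,.05],[.5,.15,.25]),(.43,.08,.74,-.12))
E
python3 go.py .401 .0847 .098 1.468
```

```text
0.04 [0.3601 0.4435 0.4462]
0.05 [0.4501 0.452  0.4546]
0.06 [0.4561 0.4572 0.46  ]
0.07 [0.459  0.4604 0.4632]
0.08 [0.4607 0.4622 0.4649]
0.09 [0.4616 0.4636 0.4675]
0.1 [0.4592 0.498  0.5049]
0.11 [0.5143 0.5157 0.5187]
0.12 [0.4511 0.4519 0.4619]
axis [ 0.4014  0.0846  0.7389 -0.1276] u [-0.668  0.086  0.739] med 0.0005
blue 20999 t lo/hi [-0.0569  0.0182] top [0.3892 0.0862 0.1435]
(array([ 7.  ,  0.51, -0.07]), np.float64(3.139), np.float64(-0.003)) [0.3959 0.0845 0.168 ] q [ 0.12 -0.25  1.86 -0.    1.53  1.8 ] w 0.0527 t 15.95 f [ 0.9 -0.7  0.1]
[[-0.0, 0.994, -0.106], [-0.0, -0.106, -0.994], [-1.0, -0.0, 0.0]]
```

Emit:
servo_tool([
  [0.7, 0.2, -0.07, 0, -1],
  [2, 0.4, -0.07, 0, -1],
  [3.5, 0.54, -0.07, 0, -1],
  [5, 0.54, -0.07, 0, -1],
  [6.3, 0.54, -0.07, 0, -1],
  [7, 0.54, -0.07, 0, -1],
  [7.4, 0.94, -0.07, 0, -1],
  [7.8, 1.34, -0.07, 0, -1],
  [8.2, 1.74, -0.07, 0, -1],
  [8.4, 1.9, -0.07, 0, -1],
])

```text
clock: 16.78
eef_pos: [0.4154, 0.0837, 0.084]
ee_rot: [0.526, 0.473, -0.525, 0.473]
force: [0.5, -0.2, -1.4]
grip_width: 0.0531
```

```bash
python3 go.py .4158 .0832 .083 1.468
```

```text
(array([0.1 , 0.05, 0.05]), np.float64(3.139), np.float64(-0.003)) [0.4154 0.0837 0.084 ] q [ 0.11 -0.1   1.91 -0.    1.34  1.79] w 0.0531 t 16.7833 f [ 0.5 -0.2 -1.4]
[[0.001, 0.994, -0.105], [-0.0, -0.105, -0.994], [-1.0, 0.001, -0.0]]
```

Emit:
servo_tool([
  [0.15, 0.15, 0, 0, -1],
  [0.05, 0.5, 0, 0, -1],
  [-0.05, 0.85, 0, 0, -1],
  [-0.15, 1.2, 0, 0, -1],
  [-0.27, 1.55, 0, 0, -1],
  [-0.36, 2, 0, 0, -1],
  [-0.45, 2.5, 0, 0, -1],
  [-0.48, 3, 0, 0, -1],
  [-0.5, 3.45, 0, 0, -1],
  [-0.5, 3.45, 0, 0, -1],
])

```text
clock: 17.62
eef_pos: [0.4497, 0.0802, 0.0891]
ee_rot: [0.526, 0.473, -0.525, 0.473]
force: [-1.8, 0.5, 4.3]
grip_width: 0.0529
```

```bash
python3 go.py .4158 .0832 .083 1.468; python3 - <<'E'
from tilt import *
tilt('blue',.0265,.06,([.35,.02,.01],[.55,.15,.13]))
E
```

```text
(array([ 0.61, -3.4 ,  0.06]), np.float64(3.139), np.float64(-0.003)) [0.4497 0.0802 0.0891] q [ 0.1  -0.01  1.81 -0.    1.34  1.77] w 0.0529 t 17.6167 f [-1.8  0.5  4.3]
[[0.001, 0.994, -0.105], [0.0, -0.105, -0.994], [-1.0, 0.001, -0.0]]
blue 18408 u [-0.305  0.032  0.952] res 0.0005 top [0.4475 0.0809 0.0896] zmin/max [0.0252 0.0961]
```

Emit:
servo_tool([
  [0.05, 0.3, 0, 0, -1],
  [0.07, 0.6, 0, 0, -1],
  [0.1, 0.9, 0, 0, -1],
  [0.16, 1.2, 0, 0, -1],
  [0.22, 1.5, 0, 0, -1],
  [0.28, 1.8, 0, 0, -1],
  [0.34, 2.1, 0, 0, -1],
  [0.4, 2.4, 0, 0, -1],
  [0.4, 2.4, 0, 0, -1],
  [0.4, 2.4, 0, 0, -1],
])

```text
clock: 18.5
eef_pos: [0.4727, 0.0776, 0.0848]
ee_rot: [-0.525, -0.473, 0.526, -0.473]
force: [-0.7, 0.6, 2.9]
grip_width: 0.053
```

```bash
python3 go.py .4158 .0832 .083 1.468; python3 - <<'E'
from tilt import *
tilt('blue',.0265,.06,([.35,.02,.01],[.55,.15,.13]))
E
```

```text
(array([ 0.18, -5.72,  0.04]), np.float64(3.139), np.float64(-0.002)) [0.4727 0.0776 0.0848] q [ 0.09  0.06  1.75 -0.    1.34  1.76] w 0.053 t 18.5 f [-0.7  0.6  2.9]
[[-0.0, 0.994, -0.105], [-0.0, -0.105, -0.994], [-1.0, -0.0, 0.0]]
blue 16262 u [-0.06   0.005  0.998] res 0.0007 top [0.4726 0.0782 0.0865] zmin/max [0.0193 0.0865]
```

Emit:
servo_tool([
  [0.05, 0.4, 0, 0, -1],
  [0.1, 0.9, 0, 0, -1],
  [0.1, 1.4, 0, 0, -1],
  [0.1, 1.9, 0, 0, -1],
  [0.1, 2.4, 0, 0, -1],
  [0.1, 2.9, 0, 0, -1],
  [0.1, 3.3, 0, 0, -1],
  [0.1, 3.5, 0, 0, -1],
  [0.1, 3.5, 0, 0, -1],
  [0.1, 3.5, 0, 0, -1],
])

```text
clock: 19.38
eef_pos: [0.5081, 0.074, 0.0845]
ee_rot: [0.526, 0.473, -0.525, 0.473]
force: [-1.0, -0.0, 4.8]
grip_width: 0.0529
```

```bash
python3 go.py .4158 .0832 .083 1.468; python3 - <<'E'
from tilt import *
tilt('blue',.0265,.06,([.35,.02,.01],[.57,.15,.13]))
E
```

```text
(array([ 0.14, -9.27,  0.05]), np.float64(3.139), np.float64(-0.002)) [0.5081 0.074  0.0845] q [ 0.07  0.15  1.65 -0.    1.34  1.75] w 0.0529 t 19.3833 f [-1.  -0.   4.8]
[[0.001, 0.994, -0.105], [-0.0, -0.105, -0.994], [-1.0, 0.001, 0.0]]
blue 16079 u [-0.13   0.013  0.991] res 0.0008 top [0.5055 0.0748 0.0876] zmin/max [0.0195 0.0861]
```

Emit:
servo_tool([
  [0.15, 0.3, 0, 0, -1],
  [0.2, 0.7, 0, 0, -1],
  [0.2, 0.9, 0, 0, -1],
  [0.05, 0.9, 0, 0, 0.15],
  [0, 0.9, 0, 0, 0.35],
  [0, 0.9, 0, 0, 0.5],
  [0, 0.9, 0, 0, 0.7],
  [0, 0.9, 0, 0, 0.8],
  [-0.5, 0.9, 0, 0, 0.8],
  [-1.5, 0.9, 0, 0, 0.8],
])

```text
clock: 20.27
eef_pos: [0.5155, 0.073, 0.0981]
ee_rot: [-0.525, -0.474, 0.526, -0.472]
force: [0.1, -0.2, -0.8]
grip_width: 0.0767
```

Emit:
servo_tool([
  [-1.5, 0, 0, 0, 0.8],
  [-3, 0, 0, 0, 0.8],
  [-5, 0, 0, 0, 0.9],
  [-7, 0, 0, 0, 1],
  [-8.5, 0, 0, 0, 1],
  [-9.5, 0, 0, 0, 1],
  [-10, 0, 0.5, 0, 1],
  [-10, 0, 2, 0, 1],
  [-10, 0.5, 4.5, 0, 1],
  [-10, 1, 7, 0, 1],
])

```text
clock: 21.1
eef_pos: [0.5186, 0.0018, 0.1986]
ee_rot: [-0.525, -0.474, 0.525, -0.473]
force: [0.6, -0.8, 0.5]
grip_width: 0.0854
```

```bash
python3 go.py .56 -.074 .19 1.446
```

```text
(array([0.86, 4.91, 7.11]), np.float64(-3.12), np.float64(0.021)) [0.5186 0.0018 0.1986] q [-0.07  0.06  1.51 -0.    1.57  1.61] w 0.0854 t 21.1 f [ 0.6 -0.8  0.5]
[[-0.001, 0.995, -0.103], [-0.0, -0.103, -0.995], [-1.0, -0.001, 0.0]]
```

Emit:
servo_tool([
  [0, 0.5, 1, 0.02, 1],
  [0, 1.3, 2.2, 0.02, 1],
  [0, 2.3, 3.6, 0.02, 1],
  [0.2, 3.3, 5, 0.02, 1],
  [0.4, 4.2, 6.2, 0.02, 1],
  [0.6, 4.7, 6.9, 0.02, 1],
  [0.8, 4.9, 7.1, 0.02, 1],
  [0.86, 4.9, 7.1, 0.02, 1],
  [0.86, 4.9, 7.1, 0.02, 1],
  [0.86, 4.9, 7.1, 0.02, 1],
])

```text
clock: 21.93
eef_pos: [0.5601, -0.0726, 0.1904]
ee_rot: [0.53, 0.468, -0.53, 0.468]
force: [0.2, -0.2, 0.6]
grip_width: 0.0855
```

```bash
python3 - <<'E'
from wfit import *
f=wl();fit(f,['green'],([.5,-.13,.03],[.68,-.02,.2]))
g=grab_frame('top');P=cloud(g);m=masks(g['image'])['blue']&(P[...,1]>.03)&(P[...,1]<.12)&(P[...,0]<.56);q=P[m]
print('medium on row',len(q),q.mean(0).round(3),np.percentile(q,[2,98],axis=0).round(3).tolist())
i=cv2.resize(g['image'][160:300,180:420],(720,420));j=cv2.resize(f['image'],None,fx=.75,fy=.75);j=cv2.copyMakeBorder(j,0,420-j.shape[0],0,0,0);cv2.imwrite('pics/t8.png',i)
cv2.imwrite('pics/w8.png',f['image'])
E
python3 go.py .5646 -.074 .1043 1.446
```

```text
axis [ 0.5348 -0.0701  0.7466 -0.1453] u [-0.672  0.098  0.734] med 0.0004
green 7472 t lo/hi [-0.1165 -0.0364] top [ 0.5592 -0.0737  0.1033]
medium on row 406 [0.506 0.074 0.072] [[0.482, 0.051, 0.031], [0.532, 0.098, 0.089]]
(array([8.64, 0.45, 0.08]), np.float64(-3.141), np.float64(0.0)) [ 0.5602 -0.0727  0.1907] q [-0.19  0.19  1.38  0.    1.57  1.5 ] w 0.0855 t 22.0333 f [-0.2  0.7  0.8]
[[0.0, 0.992, -0.124], [-0.0, -0.124, -0.992], [-1.0, 0.0, -0.0]]
```

View pics/t8.png

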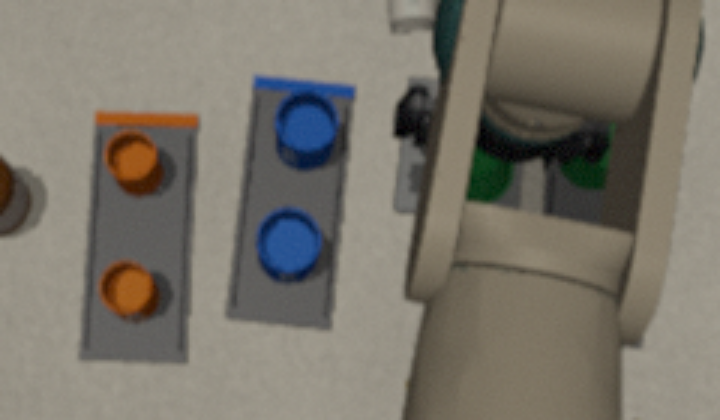

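The medium stands upright on its strip at (290,243). Now the large: same grasp.

Emit:
servo_tool([
  [0.6, 0.2, 0.1, 0, 1],
  [1.8, 0.4, 0.1, 0, 1],
  [3.2, 0.65, 0.1, 0, 1],
  [4.8, 0.65, 0.1, 0, 1],
  [6.4, 0.65, 0.1, 0, 1],
  [7.8, 0.65, 0.1, 0, 1],
  [8.6, 0.65, 0.1, 0, 1],
  [8.8, 0.65, 0.1, 0, 1],
  [8.8, 0.65, 0.1, 0, 0.8],
  [8.8, 0.65, 0.1, 0, -1],
], force=22)

```text
clock: 22.87
eef_pos: [0.5669, -0.0751, 0.103]
ee_rot: [0.53, 0.467, -0.53, 0.468]
force: [1.0, 0.0, -0.4]
grip_width: 0.0666
```

Emit:
servo_tool([
  [0, 0, 0, 0, -1],
  [0, 0, 0, 0, -1],
  [0, 0, 0, 0, -1],
  [0, 0, 0, 0, -1],
  [0, 0, 0, 0, -1],
  [0, 0, 0, 0, -1],
  [0, 0, 0, 0, -1],
  [0, 0, 0, 0, -1],
  [0, 0, 0, 0, -1],
  [0, 0, 0, 0, -1],
])

```text
clock: 23.7
eef_pos: [0.567, -0.0753, 0.1034]
ee_rot: [0.531, 0.467, -0.53, 0.468]
force: [-1.0, -1.0, 5.6]
grip_width: 0.0641
```

Emit:
servo_tool([
  [-0.2, -0.2, 0, 0, -1],
  [-0.6, -0.57, 0, 0, -1],
  [-1.1, -1.05, 0, 0, -1],
  [-1.7, -1.6, 0, 0, -1],
  [-2.4, -2.3, 0, 0, -1],
  [-3.2, -3.05, 0, 0, -1],
  [-4.2, -4.0, 0, 0, -1],
  [-5.4, -5.1, 0, 0, -1],
  [-6.6, -6.2, 0, 0, -1],
  [-7.6, -7.2, 0, 0, -1],
])

```text
clock: 24.53
eef_pos: [0.4936, -0.0655, 0.1789]
ee_rot: [-0.53, -0.468, 0.53, -0.467]
force: [0.4, 1.0, -0.9]
grip_width: 0.0647
```

```bash
python3 - <<'E'
from wfit import *
f=wl();fit(f,['green'],([.42,-.13,.05],[.62,-.02,.25]))
E
python3 go.py .375 -.185 .17 1.468
```

```text
axis [ 0.53   -0.07    0.7369 -0.1609] u [-0.663  0.108  0.741] med 0.0005
green 24558 t lo/hi [-0.0133  0.0666] top [ 0.4858 -0.0628  0.1793]
(array([  1.09, -10.26,  13.33]), np.float64(3.12), np.float64(-0.022)) [ 0.4934 -0.0655  0.181 ] q [-0.21  0.01  1.59  0.    1.54  1.49] w 0.0641 t 24.5833 f [ 1.3 -0.4  1.7]
[[0.001, 0.992, -0.124], [0.0, -0.124, -0.992], [-1.0, 0.001, -0.0]]
```

Emit:
servo_tool([
  [-0.5, -0.8, 0.3, 0, -1],
  [-0.6, -2, 1.5, 0, -1],
  [-0.6, -3.6, 3.5, -0.02, -1],
  [-0.6, -5.2, 6, -0.02, -1],
  [-0.4, -6.8, 8.5, -0.02, -1],
  [-0.2, -8.2, 10.7, -0.02, -1],
  [0.2, -9.2, 12.1, -0.02, -1],
  [0.5, -9.6, 12.7, -0.02, -1],
  [0.6, -9.6, 12.8, -0.02, -1],
  [0.6, -9.6, 12.8, -0.02, -1],
])

```text
clock: 25.42
eef_pos: [0.3839, -0.1807, 0.1719]
ee_rot: [0.526, 0.473, -0.526, 0.472]
force: [0.6, -1.4, -1.2]
grip_width: 0.0645
```

```bash
python3 - <<'E'
from wfit import *
f=wl();P=cloud(f);h=cv2.cvtColor(f['image'],cv2.COLOR_BGR2HSV)
m=(P[...,2]<.012)&(P[...,2]>-.01)&(h[...,2]<150)&(h[...,1]<45);q=P[m]
for y in(-.228,-.224,-.22,-.21,-.2,-.16,-.152,-.148,-.144):
  k=abs(q[:,1]-y)<.002;print(y,np.percentile(q[k,0],[0.5,2,5]).round(4) if k.sum()>5 else '')
f['cam_to_world'][2,3]+=-.02
fit(f,['green'],([.3,-.25,.05],[.5,-.12,.25]),(.42,-.18,.74,-.12))
E
python3 go.py .3882 -.1809 .103 1.468
```

```text
-0.228 [0.4391 0.4413 0.4443]
-0.224 [0.2388 0.444  0.4471]
-0.22 [0.2337 0.2366 0.4482]
-0.21 [0.2384 0.4531 0.4559]
-0.2 [0.2127 0.219  0.2245]
-0.16 [0.2022 0.2056 0.2121]
-0.152 [0.2042 0.2083 0.2209]
-0.148 [0.206  0.2091 0.2232]
-0.144 [0.2073 0.2092 0.2208]
axis [ 0.3961 -0.1814  0.7369 -0.1155] u [-0.668  0.077  0.741] med 0.0005
green 25569 t lo/hi [-0.0491  0.0304] top [ 0.3759 -0.1791  0.1525]
(array([6.92, 0.4 , 0.01]), np.float64(3.14), np.float64(-0.002)) [ 0.3842 -0.1805  0.1722] q [-0.53 -0.2   1.8   0.    1.53  1.15] w 0.0645 t 25.4667 f [ 0.7  0.5 -1.6]
[[-0.0, 0.995, -0.105], [0.001, -0.105, -0.995], [-1.0, -0.0, -0.001]]
```

Emit:
servo_tool([
  [0.7, 0.2, 0, 0, -1],
  [2, 0.4, 0, 0, -1],
  [3.5, 0.4, 0, 0, -1],
  [5, 0.4, 0, 0, -1],
  [6.3, 0.4, 0, 0, -1],
  [6.9, 0.4, 0, 0, -1],
  [7.4, 0.9, 0, 0, -1],
  [7.9, 1.4, 0, 0, -1],
  [8.3, 1.8, 0, 0, -1],
  [8.45, 1.95, 0, 0, -1],
])

```text
clock: 26.3
eef_pos: [0.4041, -0.1832, 0.0877]
ee_rot: [0.526, 0.473, -0.525, 0.473]
force: [0.3, 0.5, -0.9]
grip_width: 0.0643
```

```bash
python3 go.py .4045 -.1825 .0867 1.468
```

```text
(array([ 0.1 ,  0.03, -0.07]), np.float64(3.14), np.float64(-0.002)) [ 0.4041 -0.1832  0.0877] q [-0.51 -0.05  1.85  0.    1.34  1.17] w 0.0643 t 26.3 f [ 0.3  0.5 -0.9]
[[0.0, 0.995, -0.105], [-0.0, -0.105, -0.995], [-1.0, 0.0, 0.0]]
```

Emit:
servo_tool([
  [0.17, 0.15, 0, 0, -1],
  [0.08, 0.5, 0, 0, -1],
  [-0.03, 0.85, 0, 0, -1],
  [-0.12, 1.25, 0, 0, -1],
  [-0.21, 1.65, 0, 0, -1],
  [-0.28, 2.15, 0, 0, -1],
  [-0.33, 2.65, 0, 0, -1],
  [-0.32, 3.15, 0, 0, -1],
  [-0.3, 3.6, 0, 0, -1],
  [-0.3, 3.6, 0, 0, -1],
])

```text
clock: 27.13
eef_pos: [0.44, -0.1871, 0.0911]
ee_rot: [0.526, 0.473, -0.525, 0.473]
force: [-1.1, 0.2, 4.8]
grip_width: 0.0648
```

```bash
python3 go.py .4045 -.1825 .0867 1.468; python3 - <<'E'
from tilt import *
tilt('green',.032,.06,([.33,-.26,.01],[.55,-.12,.14]),.003)
E
```

```text
(array([ 0.43, -3.58, -0.09]), np.float64(3.139), np.float64(-0.002)) [ 0.44   -0.1871  0.0911] q [-0.48  0.04  1.75  0.    1.35  1.2 ] w 0.0648 t 27.1333 f [-1.1  0.2  4.8]
[[0.001, 0.994, -0.105], [-0.0, -0.105, -0.994], [-1.0, 0.001, 0.0]]
green 23630 u [-0.311  0.034  0.95 ] res 0.0005 top [ 0.4368 -0.187   0.0962] zmin/max [0.0304 0.1043]
```

Emit:
servo_tool([
  [0.05, 0.3, 0, 0, -1],
  [0.1, 0.65, 0, 0, -1],
  [0.14, 1.0, 0, 0, -1],
  [0.22, 1.35, 0, 0, -1],
  [0.31, 1.7, 0, 0, -1],
  [0.41, 2.0, 0, 0, -1],
  [0.48, 2.3, 0, 0, -1],
  [0.55, 2.55, 0, 0, -1],
  [0.55, 2.55, 0, 0, -1],
  [0.55, 2.55, 0, 0, -1],
])

```text
clock: 28.02
eef_pos: [0.4645, -0.1896, 0.0852]
ee_rot: [-0.526, -0.473, 0.526, -0.473]
force: [-0.1, 0.2, 3.5]
grip_width: 0.0644
```

```bash
python3 go.py .4045 -.1825 .0867 1.468; python3 - <<'E'
from tilt import *
tilt('green',.032,.06,([.33,-.26,.01],[.55,-.12,.14]),.003)
E
```

```text
(array([-0.15, -6.04, -0.07]), np.float64(3.139), np.float64(-0.002)) [ 0.4645 -0.1896  0.0852] q [-0.46  0.12  1.68 -0.    1.34  1.21] w 0.0644 t 28.0167 f [-0.1  0.2  3.5]
[[-0.0, 0.994, -0.105], [0.0, -0.105, -0.994], [-1.0, -0.0, -0.0]]
green 20714 u [-0.255 -0.084  0.963] res 0.0012 top [ 0.4585 -0.1895  0.0936] zmin/max [0.0241 0.0914]
```

Emit:
servo_tool([
  [0.05, 0.4, 0, 0, -1],
  [0.1, 0.9, 0, 0, -1],
  [0.1, 1.4, 0, 0, -1],
  [0.1, 1.9, 0, 0, -1],
  [0.1, 2.4, 0, 0, -1],
  [0.1, 2.9, 0, 0, -1],
  [0.15, 3.3, 0, 0, -1],
  [0.15, 3.6, 0, 0, -1],
  [0.15, 3.7, 0, 0, -1],
  [0.15, 3.7, 0, 0, -1],
])

```text
clock: 28.9
eef_pos: [0.5018, -0.1938, 0.0849]
ee_rot: [0.526, 0.473, -0.525, 0.473]
force: [-2.7, 0.5, 8.6]
grip_width: 0.0646
```

```bash
python3 go.py .4045 -.1825 .0867 1.468; python3 - <<'E'
from tilt import *
f=wl();cv2.imwrite('pics/w9.png',f['image'])
tilt('green',.032,.06,([.33,-.26,.01],[.55,-.12,.14]),.003,f)
E
```

```text
(array([-0.19, -9.8 , -0.1 ]), np.float64(3.139), np.float64(-0.002)) [ 0.5018 -0.1938  0.0849] q [-0.44  0.21  1.57 -0.    1.35  1.24] w 0.0646 t 28.9 f [-2.7  0.5  8.6]
[[0.001, 0.994, -0.105], [-0.001, -0.105, -0.994], [-1.0, 0.001, 0.001]]
green 20567 u [-0.242 -0.072  0.967] res 0.0012 top [ 0.496  -0.1935  0.093 ] zmin/max [0.0235 0.0911]
```

View pics/w9.png

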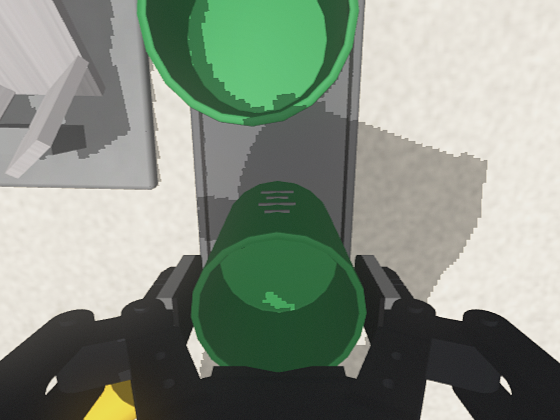

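The large cup is upright and wholly on the strip, with the kept one well ahead of it at (250,50). I'll release it and rise clear.

Emit:
servo_tool([
  [-0.05, 0, 0, 0, -1],
  [-0.1, 0, 0, 0, 0.5],
  [-0.1, 0, 0, 0, 0.6],
  [-0.1, 0, 0, 0, 0.8],
  [-0.1, 0, 0, 0, 1],
  [-0.1, 0, 0, 0, 1],
  [-0.1, 0, 0, 0, 1],
  [-0.1, 0, 0, 0, 1],
  [-0.5, 0, 0, 0, 1],
  [-1.5, 0, 0, 0, 1],
])

```text
clock: 29.78
eef_pos: [0.5005, -0.1932, 0.098]
ee_rot: [-0.525, -0.474, 0.526, -0.472]
force: [0.6, 0.2, 0.1]
grip_width: 0.0856
```

Emit:
servo_tool([
  [-1.5, 0, 0, 0, 1],
  [-3, 0, 0, 0, 1],
  [-5, 0, 0, 0, 1],
  [-7, 0, 0, 0, 1],
  [-9, -0.5, 0, 0, 1],
  [-11, -2, 0, 0, 1],
  [-12, -4, 1, 0, 1],
  [-12, -6.5, 3, 0, 1],
  [-12, -8, 5, 0, 1],
  [-12, -8.5, 6, 0, 1],
])

```text
clock: 30.62
eef_pos: [0.4088, -0.2456, 0.2205]
ee_rot: [-0.526, -0.472, 0.526, -0.473]
force: [-0.2, -0.3, -0.1]
grip_width: 0.0853
```

```bash
python3 - <<'E'
from wfit import *
F=pickle.load(open('f0.pkl','rb'));g=grab_frame('top');P=cloud(g)
for c,lst in dict(orange=[('small',.44,.53,.17,.24),('kept',.54,.61,.17,.24)],blue=[('medium',.46,.56,.03,.12),('kept',.565,.64,.02,.1)],green=[('large',.44,.55,-.25,-.14),('kept',.555,.63,-.25,-.14)]).items():
    for n,a,b,y0,y1 in lst:
        for G,t in((F['top'],'0'),(g,'1')):
            Q=cloud(G);m=masks(G['image'])[c]&(Q[...,0]>a)&(Q[...,0]<b)&(Q[...,1]>y0)&(Q[...,1]<y1)&(Q[...,2]>.014);q=Q[m]
            if len(q)>20:
                k=q[q[:,2]>np.percentile(q[:,2],98)-.008];(cx,cy),r=cv2.minEnclosingCircle((k[:,:2]*1000).astype(np.float32))
                A=np.c_[k[:,:2],np.ones(len(k))];co=np.linalg.lstsq(A,k[:,2],rcond=None)[0]
                print(c,n,t,len(q),'rim centre',round(cx),round(cy),'r',round(r,1),'z',k[:,2].mean().round(4),'slope',co[:2].round(3))
i=g['image'][160:300,140:420];s=grab_frame('side')['image'][120:400,180:460]
cv2.imwrite('pics/t10.png',np.hstack([cv2.resize(i,(480,240)),cv2.resize(s,(240,240))]))
E
python3 go.py 0 0 0
```

```text
orange small 1 144 rim centre 469 205 r 21.0 z 0.081 slope [-0.034  0.042]
orange kept 0 212 rim centre 578 205 r 21.0 z 0.0797 slope [-0.038  0.013]
orange kept 1 191 rim centre 577 205 r 20.7 z 0.0811 slope [-0.044  0.059]
blue medium 1 396 rim centre 507 74 r 25.5 z 0.0855 slope [-0.022  0.003]
blue kept 0 429 rim centre 608 60 r 26.8 z 0.0851 slope [-0.023  0.003]
blue kept 1 430 rim centre 608 61 r 26.9 z 0.0852 slope [0.018 0.004]
green large 1 676 rim centre 457 -199 r 14.2 z 0.4996 slope [-1.701 -1.69 ]
green kept 0 652 rim centre 598 -194 r 31.5 z 0.0898 slope [0.011 0.017]
green kept 1 656 rim centre 598 -195 r 32.2 z 0.09 slope [0.001 0.029]
[ 21.91 -43.42 -20.  ] [ 0.4099 -0.2454  0.2199] q [-0.62 -0.07  1.59 -0.    1.62  1.06] w 0.0857 t 30.7167 f [0.2 0.8 0.7]
[[0.001, 0.994, -0.108], [-0.001, -0.108, -0.994], [-1.0, 0.001, 0.001]]
```

View pics/t10.png

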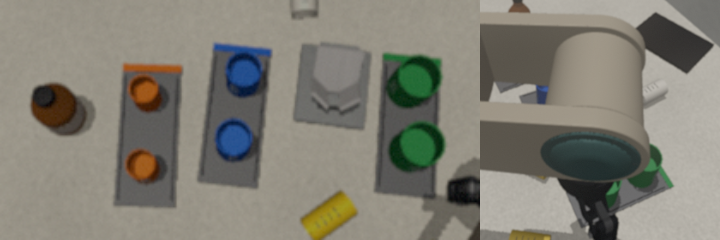

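All six beakers stand on their strips; the large is at (417,147) in the picture. I'll do one last number check on the large and, if it holds, hand in.

```bash
python3 - <<'E'
from wfit import *
g=grab_frame('top');P=cloud(g)
m=masks(g['image'])['green']&(P[...,0]>.44)&(P[...,0]<.55)&(P[...,1]>-.25)&(P[...,1]<-.14)&(P[...,2]>.075)&(P[...,2]<.11);k=P[m]
(cx,cy),r=cv2.minEnclosingCircle((k[:,:2]*1000).astype(np.float32));zm=np.percentile(k[:,2],95)
k=k[k[:,2]>.083];co=np.linalg.lstsq(np.c_[k[:,:2],np.ones(len(k))],k[:,2],rcond=None)[0][:2]
print(cx,cy,r,zm,co)
if abs(r-32)<4 and abs(zm-.091)<.005 and abs(cy+193)<12: print('signed',env.sign_off())
E
```

```text
499.15362548828125 -192.1515655517578 31.41579246520996 0.09297007328659074 [0.0055765 0.0590497]
the job is handed in; nothing more can be done
signed None
```

The job is handed in at about 31 s of the 72 s allowed. All three beakers came out one at a time, small, then medium, then large, and each stands on its own strip. `env.sign_off()` gave no verdict, so I can only report my own checks.

**How it was done:** I gripped each cup across its free rim and slid it out along the leaning axis. The hand can't tilt, so I rolled each cup upright by pressing its base against the near end of its strip. I then drew it forward under light pressure and released it.

**Last checks, from the top camera:**

| Beaker | Rim centre, world x, y (mm) | Rim height (mm) | Expected height (mm) | Rim slope (rad) |
|---|---|---|---|---|
| small | 469, 205 | 81 | 81 | about 0.05 |
| medium | 507, 74 | 86 | 86 | about 0.02 |
| large | 499, −192 | 93 | 91 | about 0.06 |

- **Position:** by my estimates all three are within a few mm of their strip's centre line and about 40–55 mm to the near side of its middle.
- **Kept beakers:** the row beakers read within 1 mm of where they started.
- **Bottle:** it looked standing and in place in the last picture, but I did not measure it again.
- **Robot:** the hand was open and clear of everything.

**What disagreed:**
- The small cup slipped over the strip edge partway through the roll, at about 17°, and I finished it by dragging under light pressure.
- Some wrist-camera tilt fits read as high as 0.13–0.25 rad on cups that looked flat. Those fits had poor residuals or mixed in inside-wall points, so I went by the rim height and the pictures instead.

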